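Tare the portion scale for the steel cup

TASK

Stand the empty steel cup upright in the middle of the portion scale's platform and let go of it. Then tare the scale: with a light fingertip on the small exposed rim of the recessed thumbwheel, roll the wheel until the tare marker lines up with the pointer, and take the finger away. Be gentle with the scale (never press on it or on the wheel with more than about 15 N), and leave the jar, the bowl and the mill alone.

Things in the scene. Friction and masses are not known exactly. Their poses are not given: they have to be found in the camera images.
- scale: Mechanical portion scale, a grey box fixed to the table, 200 (its x) by 320 (its y) by 70 mm high; origin at the centre of its underside, x away from the robot at yaw 0, y left, z up. Flat deck 70 mm above the table. The weighing platform stands over the half at -y; the half at +y has the thumbwheel slot (side at -x) and the dial (side at +x).
- platform_top (a point): Centre of the upper face of the platform, a square steel plate 140 by 140 by 4 mm, 106 mm above the table when empty, at x -5, y -80 mm of the scale. It rides on a spring (0.4 N per mm, 20 mm travel) and sinks 4 to 9 mm under the cup. Axes as the scale's.
- wheel_slot (a point): Centre of the thumbwheel's slot, at deck level (70 mm above the table), axes as the scale's. A ribbed black wheel, 44 mm diameter, 14 mm thick, stands upright in it, axle along the scale's x; only the top of its rim shows, straight above this point. It stands 3 to 9 mm proud of the deck, differently each time and not measured: feel for it.
- wheel (a joint): Turn of the thumbwheel, rad; grows as the top of its rim goes to the scale's +y (left). 22 mm of rim moves the tare marker 10 mm the same way. Drag at the rim about 1.5 N: press some 3 N or more to roll it without slipping. The axle is sprung (5 N per mm pressed, 6 mm travel). It stays where left; use several strokes. Range -4 to 3.
- pointer (a point): Inner end, on the centre line, of the dial's load pointer: a thin black bar 20 mm long (from here to the scale's +x) and 3 mm wide, at deck level, in the +x half of the white dial card. It slides along the scale's y; load on the platform moves it to +y, 1 mm per mm of sinking. Axes as the scale's.
- tare_marker (a point): Centre line of the tare marker: a short black bar, 16 mm along the scale's x and 7 mm wide, with a point towards the pointer, at deck level in the -x half of the dial card. It slides along the scale's y, driven by the thumbwheel alone. In line when its y in the pointer's frame is 0; at the start it stands 6 to 18 mm to the -y side of the pointer, 10 to 27 mm once the cup is on.
- cup_center (a point): Centre of the empty steel cup (on its axis, 40 mm above its underside), z along its axis. A plain straight-walled open vessel, 56 mm outside diameter at the rim, 54 mm at the foot, 80 mm tall, wall 3 mm, 0.17 to 0.35 kg. It stands upright on the table to the robot's right of the scale.
- jar: Bystander: amber glass jar with a steel cap, 70 mm diameter, 110 mm tall; origin at the centre of its underside.
- bowl: Bystander: white ceramic bowl, 110 mm diameter, 45 mm tall; origin at the centre of its underside.
- mill: Bystander: turned wooden pepper mill, 56 mm diameter, 162 mm tall; origin at the centre of its underside.
There are look-alikes about, which are no part of the job. What is shaped like the part that bears cup_center but yellow is not meant.

How it is judged (in metres and radians):
On the way, in this order (a step that is already met when the one before it is completed fails the run):
1. the cup stands upright on the middle of the platform, let go (horizontal distance between cup_center and platform_top below 0.03 m and z of cup_center in the frame of platform_top between 0.036 and 0.044 m and angle between cup_center's own z axis and vertical below 0.1 rad and contact force between the fingers and cup below 0.1 N), for 0.3 s.
2. the tare marker is in line with the pointer, nothing touching the scale but the cup (horizontal distance between cup_center and platform_top below 0.03 m and z of cup_center in the frame of platform_top between 0.036 and 0.044 m and angle between cup_center's own z axis and vertical below 0.1 rad and y of tare_marker in the frame of pointer between -0.002 and 0.002 m and contact force between the fingers and scale below 0.1 N), for 0.3 s.
At the end, for the whole second after the job is handed in: The cup stands upright (within 0.1 rad) and still on the platform, its axis within 30 mm of the platform's centre, let go; the tare marker is in line with the pointer within 2 mm; nothing but the cup touches the scale (all of step 2 and contact force between the fingers and cup below 0.1 N and linear speed of cup below 0.02 m/s).
It fails at once if the robot presses on the scale or its thumbwheel with more than 15 N (contact force between any of the fingers, the arm and scale above 15 N).
It fails at once if the cup is set down hard or pressed on the scale with more than 15 N (contact force between cup and scale above 15 N).
It fails at once if a bystander is moved more than 20 mm (distance of any of jar, bowl, mill from where it was at the start of the episode above 0.02 m).
It also fails if it takes over 54 s, if anything falls off the work surface, if the arm or the gripper's body presses on something with over 40 N, if the wrist force passes 120 N, or if a joint passes its speed limit or range.

ROBOT

A 7-joint arm with a two-finger parallel gripper is mounted at the origin on the work surface. World frame = base frame: x ahead of the robot, y to its left, z up, the work surface at z = 0. Lengths are in mm, angles in rad, forces in N, time in s.
With the tool pointing down it reaches from about 400 to 875 mm from the base axis. Payload 19.3 kg.
Tool frame: the origin (TCP) lies at the very end of the fingers, on their centre line; the grasp point (between the pads) lies 19 mm behind it (grip_point_offset is the z of the grasp point in the tool frame, in mm); z points along the fingers, y is the line along which they close (so a half turn about z gives the same grasp; the last joint's range is limited). The gripper opens to 85 mm and grips with 20 to 120 N. Pads are 22 mm wide; open, the fingers measure 114 mm over their backs; the gripper's body (76 mm by 85 mm) begins 54 mm behind the grasp point. The pads swing forward as they close: fully open they stand 13 mm farther back than shut.
Start: joints at [1.251, 0.521, -0.036, 1.599, 0.021, 1.021, -0.113], TCP at [154.478, -605.599, 192.191] pointing down, gripper open.
Joint ranges: [-2.91, 2.91], [-0.3, 2.13], [-1.5, 1.42], [0.17, 2.43], [-1.26, 4.41], [0.16, 1.93], [-2.52, 2.52]. Speed limits (rad/s): [1.89, 1.89, 2.39, 2.39, 3.01, 3.01, 3.01].

INTERFACE

Orientations are given as a 3x3 rotation matrix whose columns are the frame's x, y, z axes.
In Python, from workcell import movep, movel, goto_joints, open_gripper, clamp, wait, inverse_kinematics, read_state, camera, PlanningError, finish_job, grip_point_offset gives the robot as it stands. Calls block until the motion is done:
- movep(position, orientation): joint-space move of the TCP to a pose.
- movel(position, frame=None, max_speed=150, guard=None): straight line of the TCP; frame=None keeps the orientation; max_speed is the mean speed in mm/s. With guard (N) it stops when the force on the tool has changed by that much, and returns True; else False.
- goto_joints(angles): joint-space move.
- open_gripper() and clamp(): open the fingers fully, or close them until they stop; the grip force is fixed at half the most.
- wait(seconds).
- inverse_kinematics(position, orientation): joint angles nearest the present ones, or None.
- read_state(): the state.
- camera(name): name is "scene" or "top"; returns a dict with "image" (400x640x3 uint8, blue, green, red), "range_z" (400x640 float32, mm along the optical axis (not along the pixel's ray), 0 where there is no reading), "fx", "fy", "cx", "cy" (pixels), "dist_coeffs" ([k1, k2, p1, p2, k3] as OpenCV has them; the pictures are not rectified), "cam_to_world" (4x4, takes a point from camera to world coordinates). Camera axes: x right, y up, looking along -z (the intrinsics and any distortion apply to the point x, -y, -z); pixel columns grow to the right and rows downward; lengths in mm; the calibration is good to about 2 mm. A picture is of the moment at which its call begins.
A pose or a line that the arm cannot do raises PlanningError and nothing moves.
- finish_job(): hands the job in; it is judged then, once.
The state is a dict: "time": time; "qpos": joint angles; "qvel": joint speeds; "joint_efforts": joint torques, N m; "eef_pos": TCP position; "tool_rot": TCP orientation; "ft_force": force on the tool from outside, world axes, zero at the start; "torque": the same for the moment, N m; "finger_gap": finger opening in mm; "gripper_force": force on a finger pad.
Only numpy, scipy, OpenCV 4.12 (cv2) and the standard library are available. Lean on these libraries where they do the work, as an engineer would, in place of code of your own. Each camera call takes 0.05 s, during which the arm holds its last target. There are 200 camera calls.

## Working session

There is one attempt and no reset: what is moved stays moved. The work goes in short steps, each a Python script; the robot and the scene stay as the last script left them, time stands still between calls to the robot, and variables do not carry over. Pictures are saved under pics/ and viewed, at most 10 in all, crops included, and the job is handed in when it is done.

```bash
ls; mkdir -p pics
cat > h.py <<'E'
import numpy as np, cv2
from workcell import *
def pt(c,u,v,z=None):
    """pixel -> world, by depth or on plane z"""
    K=np.array([[c["fx"],0,c["cx"]],[0,c["fy"],c["cy"]],[0,0,1]])
    n=cv2.undistortPoints(np.array([[[u,v]]],float),K,np.array(c["dist_coeffs"],float))[0,0]
    d=np.array([n[0],-n[1],-1.]); M=np.array(c["cam_to_world"])
    if z is None:
        p=d*c["range_z"][int(round(v)),int(round(u))]
    else:
        r=M[:3,:3]@d; p=d*(z-M[2,3])/r[2]
    return (M@np.r_[p,1])[:3]
E
python3 - <<'E'
from h import *
import pickle
s=read_state();print(s)
for n in("scene","top"):
    c=camera(n);cv2.imwrite(f"pics/{n}0.png",c["image"]);pickle.dump(c,open(n+"0.pkl","wb"))
    print(n,np.round(c["cam_to_world"],3),c["fx"],c["cx"],c["cy"],c["dist_coeffs"])
print(grip_point_offset)
E
```

```text
pics
{'time': 0.0, 'qpos': array([ 1.25078556,  0.52203606, -0.03631646,  1.60001936,  0.02120086,
        1.02113173, -0.11278971]), 'qvel': array([-0.00131492, -0.00063148, -0.00079364,  0.00200275, -0.00102708,
       -0.0002255 ,  0.00057122]), 'joint_efforts': array([ 5.37057786e-04, -9.27124786e+01,  1.98075145e+00, -3.69936919e+01,
        1.79134542e-02,  8.20309360e-03, -1.07976948e-04]), 'eef_pos': array([ 154.36443326, -605.2182096 ,  191.60809694]), 'tool_rot': array([[ 9.68961311e-01,  2.47212107e-01, -3.89589529e-04],
       [ 2.47212396e-01, -9.68960639e-01,  1.14499258e-03],
       [-9.44408900e-05, -1.20576487e-03, -9.99999269e-01]]), 'ft_force': array([-0.83009793,  0.15105957, -0.7853588 ]), 'torque': array([-0.01047987,  0.02383642, -0.0136474 ]), 'gripper_force': 0.0, 'finger_gap': 85.33645136899227}
scene [[-4.530000e-01 -6.380000e-01  6.220000e-01  1.166697e+03]
 [ 8.910000e-01 -3.380000e-01  3.030000e-01  2.733960e+02]
 [ 1.700000e-02  6.920000e-01  7.220000e-01  8.550170e+02]
 [ 0.000000e+00  0.000000e+00  0.000000e+00  1.000000e+00]] 449.73816611258184 324.17410190481075 195.21147077247235 [-0.05926564  0.          0.          0.          0.        ]
top [[ 1.100000e-02  9.820000e-01 -1.870000e-01  2.230930e+02]
 [-1.000000e+00  1.000000e-02 -5.000000e-03 -4.240400e+01]
 [-3.000000e-03  1.870000e-01  9.820000e-01  1.570141e+03]
 [ 0.000000e+00  0.000000e+00  0.000000e+00  1.000000e+00]] 496.4350534447826 325.5135931445377 192.3528273326638 [-0.11927524  0.          0.          0.          0.        ]
-18.700000000000003
```

View pics/top0.png

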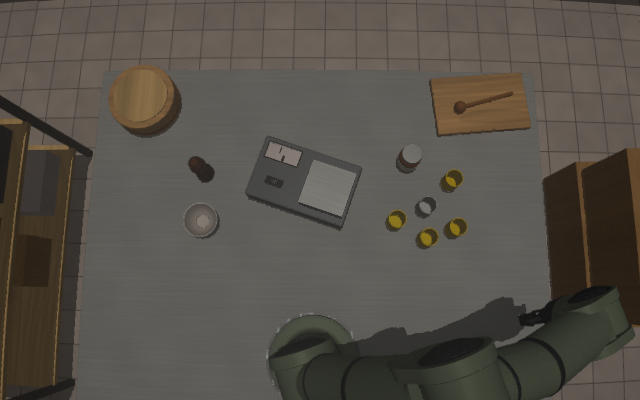

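View pics/scene0.png

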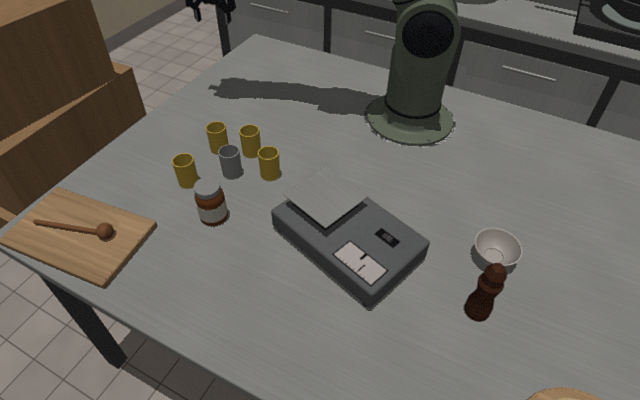

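Top view: the steel cup is at (428,206) among four yellow cups and the jar. The scale spans (247..361, 137..227), with the wheel at about (274,182) and the dial at (284,154). Next I'll enlarge these areas.

Run:
```python
from h import *
import pickle
t=pickle.load(open("top0.pkl","rb"));s=pickle.load(open("scene0.pkl","rb"))
R=lambda im,x,y,w,h,k:cv2.resize(im[y:y+h,x:x+w],None,fx=k,fy=k,interpolation=cv2.INTER_CUBIC)
g=lambda im:np.clip(im.astype(float)*1.8,0,255).astype(np.uint8)
a=R(g(t["image"]),240,130,130,100,6)  # 780x600
cv2.imwrite("pics/a.png",a)
b=np.vstack([R(g(t["image"]),380,140,100,112,4)])
b2=R(g(s["image"]),165,112,100,112,4)
cv2.imwrite("pics/b.png",np.hstack([b,b2]))
for n,u,v,z in[("cup",428,203,80),("y1",454,178,80),("y2",397,218,80),("y3",428,236,80),("y4",458,226,80),("jar",412,151,110)]: print(n,pt(t,u,v,z).round())
```

```text
cup [ 476. -348.   80.]
y1 [ 556. -431.   80.]
y2 [ 429. -252.   80.]
y3 [ 375. -345.   80.]
y4 [ 406. -438.   80.]
jar [ 632. -297.  110.]
```

View pics/a.png

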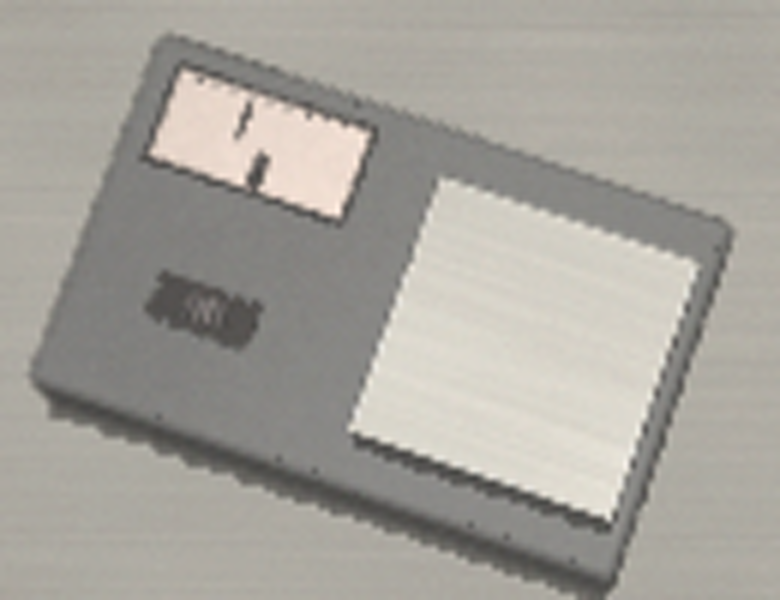

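View pics/b.png

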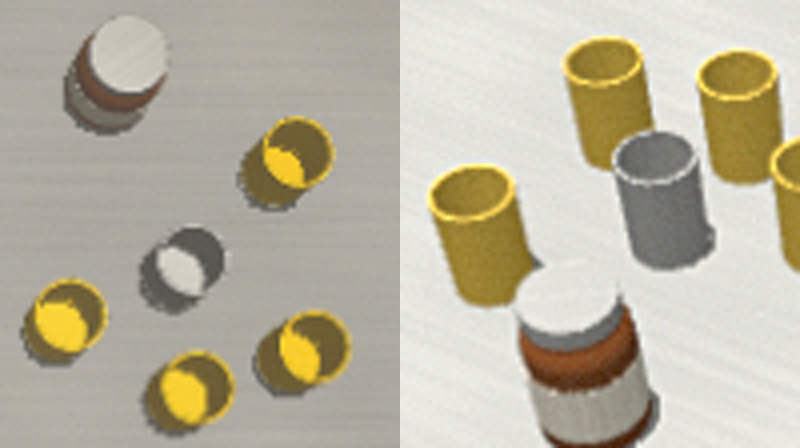

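The scale's dial side points away from the robot, with a yaw of about -20°. The steel cup has free finger space along world y. Next I'll compute poses and go straight to the grasp.

```bash
cat >> h.py <<'E'
def down(yaw_y):
    """tool down, closing axis y at world angle yaw_y (best half turn)"""
    y=np.array([np.cos(yaw_y),np.sin(yaw_y),0]);z=np.array([0,0,-1.])
    return np.column_stack([np.cross(y,z),y,z])
def best(p,ang):
    q0=read_state()["qpos"];o=[]
    for a in(ang,ang+np.pi):
        q=inverse_kinematics(p,down(a))
        if q is not None:o.append((np.abs(np.array(q)-q0).max(),a))
    print("ik",o);return down(min(o)[1])
def cr(c,u,v,x0,y0,k,z): return pt(c,(u+.5)/k-.5+x0,(v+.5)/k-.5+y0,z)
E
python3 - <<'E'
from h import *
import pickle,json
t=pickle.load(open("top0.pkl","rb"));s=pickle.load(open("scene0.pkl","rb"))
cup=cr(t,190,262,380,140,4,80);cup2=cr(s,256,157,165,112,4,80);print("cup",cup.round(1),cup2.round(1))
A=lambda u,v,z:cr(t,u,v,240,130,6,z)
pc=[A(u,v,106) for u,v in((440,180),(700,262),(612,520),(352,435))]
ctr=np.mean(pc,0);e=(pc[0]-pc[3]+pc[1]-pc[2])/2;f=(pc[0]-pc[1]+pc[3]-pc[2])/2
yaw=np.mean([np.arctan2(e[1],e[0]),np.arctan2(f[1],f[0])-np.pi/2])
print("plat",ctr.round(1),np.linalg.norm(e),np.linalg.norm(f),"yaw",yaw)
R=np.array([[np.cos(yaw),-np.sin(yaw)],[np.sin(yaw),np.cos(yaw)]])
org=ctr[:2]-R@[-5,-80]
loc=lambda p:(R.T@(p[:2]-org)).round(1)
for n,u,v,z in(("TL",165,35,70),("TR",733,230,70),("BL",35,380,70),("BR",610,590,70),("wheel",205,308,74),("slotc",204,310,70),("ptr",240,137,70),("mark",258,173,70)):
    p=A(u,v,z);print(n,p.round(1),"local",loc(p))
c=(cup+cup2)/2
json.dump(dict(ctr=ctr.tolist(),yaw=yaw,wheel=A(205,308,74).tolist()),open("g.json","w"))
p=np.array([c[0],c[1],200.])
o=best(p,np.radians(85));open_gripper();movep(p,o)
movel([c[0],c[1],39],max_speed=120,guard=8)
clamp();st=read_state();print(st["time"],st["eef_pos"],st["finger_gap"],st["gripper_force"])
movel([c[0],c[1],240],max_speed=150);st=read_state();print(st["time"],st["eef_pos"],st["finger_gap"],st["ft_force"])
k=camera("top");cv2.imwrite("pics/lift.png",k["image"]);k=camera("scene");cv2.imwrite("pics/lifts.png",k["image"])
E
```

```text
cup [ 469.9 -344.9   80. ] [ 471.8 -347.7   80. ]
plat [516.  -39.3 106. ] 138.40039078524433 137.2095881294575 yaw -0.31014179929362795
TL [689.3 152.4  70. ] local [101.5 155.4]
TR [ 586.7 -145.8   70. ] local [  94.8 -159.8]
BL [503.9 213.1  70. ] local [-93.6 156.7]
BR [398.8 -83.1  70. ] local [-103.3 -157.4]
wheel [541.8 126.1  74. ] local [-31.   85.4]
slotc [541.6 127.   70. ] local [-31.5  86.2]
ptr [634.  111.1  70. ] local [61.4 99.3]
mark [614.7 101.2  70. ] local [46.1 83.9]
ik [(np.float64(1.7746338488918825), np.float64(1.4835298641951802)), (np.float64(1.0362200457634823), np.float64(4.625122517784973))]
4.0917 [ 473.13970222 -344.12496899   40.71409766] -0.14644197102377302 15.165286073461175
5.5833 [ 470.50703569 -346.0616691   239.19673957] 0.2885588116806534 [ 0.36026669 -0.41671397  0.07492562]
```

View pics/lifts.png

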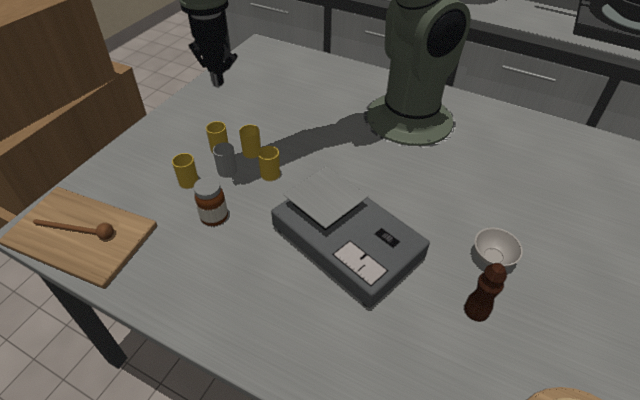

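The grasp missed: the fingers shut empty and the cup, still upright, moved slightly to (225,159). I'll check the top view of the tool over the cup.

Run:
```python
from h import *
t=cv2.imread("pics/lift.png");s=cv2.imread("pics/lifts.png")
R=lambda im,x,y,w,h,k:np.clip(cv2.resize(im[y:y+h,x:x+w],None,fx=k,fy=k,interpolation=cv2.INTER_CUBIC)*2.0,0,255).astype(np.uint8)
cv2.imwrite("pics/c.png",np.hstack([R(t,380,140,100,140,4),R(s,165,60,100,140,4)]))
```

```text
(no output)
```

View pics/c.png

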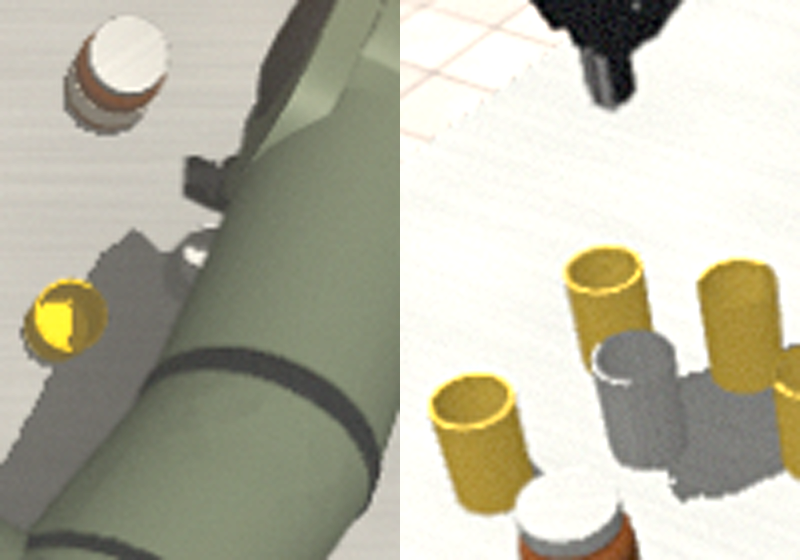

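Run:
```python
from h import *
import pickle
t=pickle.load(open("top0.pkl","rb"));s=pickle.load(open("scene0.pkl","rb"))
print("tip scene",cr(s,212,103,165,60,4,239),"tip top",cr(t,188,178,380,140,4,239))
print("cup now scene",cr(s,236,358,165,60,4,80),"before",cr(s,256,157,165,112,4,80))
# cup foot front edge before/after
print("foot",cr(s,248,468,165,60,4,0),cr(s,268,268,165,112,4,0))
print("jar top",cr(t,129,54,380,140,4,110),cr(s,568-400,295,165,112,4,110))
st=read_state();print(st["eef_pos"],st["tool_rot"].round(3),st["finger_gap"],st["qpos"].round(3))
```

```text
tip scene [ 422.37519162 -390.47153702  239.        ] tip top [ 502.04898523 -312.78587041  239.        ]
cup now scene [ 472.16840582 -363.50536399   80.        ] before [ 471.80853872 -347.6669317    80.        ]
foot [ 4.91351139e+02 -3.53574422e+02 -1.13686838e-13] [ 491.42978508 -336.91219954    0.        ]
jar top [ 625.22505675 -296.4432228   110.        ] [ 624.39543993 -297.0236678   110.        ]
[ 470.59418747 -346.11184316  239.29817425] [[ 0.996 -0.087 -0.001]
 [-0.087 -0.996  0.001]
 [-0.001 -0.001 -1.   ]] -0.11880350601728838 [ 0.568  0.411 -0.049  1.653  0.022  1.079 -1.146]
```

Run:
```python
from h import *
import pickle
s=camera("scene");t=camera("top");pickle.dump((s,t),open("l.pkl","wb"))
def cloud(c):
    v,u=np.mgrid[0:400,0:640];K=np.array([[c["fx"],0,c["cx"]],[0,c["fy"],c["cy"]],[0,0,1]])
    n=cv2.undistortPoints(np.stack([u,v],-1).reshape(-1,1,2).astype(float),K,np.array(c["dist_coeffs"],float))[:,0]
    r=c["range_z"].reshape(-1,1);M=np.array(c["cam_to_world"])
    P=(np.c_[n[:,0],-n[:,1],-np.ones(len(n))]*r)@M[:3,:3].T+M[:3,3];P[r[:,0]==0]=np.nan
    return P.reshape(400,640,3)
P=cloud(s)
for u,v in((217,85),(217,82),(216,76),(215,70),(214,60)):print("tool",u,v,P[v,u].round(1))
for n,C in(("scene",P),("top",cloud(t))):
    m=(abs(C[...,0]-471)<130)&(abs(C[...,1]+346)<130)&(C[...,2]>150)
    print(n,m.sum(),C[m].min(0).round(1));q=C[m];q=q[q[:,2]<q[:,2].min()+40];print(q.mean(0).round(1),len(q))
    m=(abs(C[...,0]-471)<45)&(abs(C[...,1]+355)<45)&(C[...,2]>72)&(C[...,2]<90);q=C[m];print("cup rim",len(q),q.mean(0).round(1),q.min(0).round(1),q.max(0).round(1))
j=cloud(t);print("jar",j[153,412],"plat",cloud(t)[188,328],P[190,330],P[200,322])
```

```text
tool 217 85 [ 477.6 -342.9  285.2]
tool 217 82 [ 478.4 -340.7  294.2]
tool 216 76 [ 478.3 -340.7  309.8]
tool 215 70 [ 482.1 -337.2  328.1]
tool 214 60 [ 487.7 -330.2  357.4]
scene 2847 [ 441.2 -409.5  281.2]
[ 477.9 -341.5  301.8] 155
cup rim 135 [ 473.9 -363.6   77.9] [ 444.3 -393.4   72.1] [ 503.1 -336.7   83.7]
top 5419 [ 341.  -414.   328.2]
[ 467.7 -302.   355.2] 49
cup rim 26 [ 480.8 -347.2   78.7] [ 451.5 -364.3   72.8] [ 499.7 -337.8   84.6]
jar [ 627.09659159 -297.76710036  104.66267226] plat [515.21383428 -41.58691894 104.0224596 ] [499.07993115 -36.78563483 105.76542654] [534.8967668  -39.38673312 104.08549066]
```

Depth shows the shut fingertips at z≈281 while the reported TCP is 239, so the real tips are about 42 mm higher than reported. The fingers therefore closed at the cup's rim. The cup is still upright, now at about (473,-364). I'll regrasp lower, with guards.

Run:
```python
from h import *
c=np.array([473.,-364.])
open_gripper();p=np.r_[c,150];o=best(p,np.radians(88));movel(p,o)
print(movel([*c,-6],max_speed=80,guard=6),read_state()["eef_pos"])
clamp();st=read_state();print(st["time"],st["eef_pos"],st["finger_gap"],st["gripper_force"],st["ft_force"])
if st["finger_gap"]>40:
    movel([*c,40],max_speed=80);wait(.2);st=read_state();print(st["time"],st["eef_pos"],st["finger_gap"],st["ft_force"])
k=camera("scene");im=k["image"][60:200,140:300]
cv2.imwrite("pics/d.png",np.clip(cv2.resize(im,None,fx=4,fy=4,interpolation=2)*1.8,0,255))
```

```text
ik [(np.float64(2.54209839052167), np.float64(1.53588974175501)), (np.float64(0.17809174734566557), np.float64(4.6774823953448035))]
False [ 473.16895182 -364.10180817   -5.67434617]
9.8167 [ 473.18917547 -364.16124802   -5.49443749] 55.39102803203512 61.35349553037145 [-2.55703584  1.01484889  8.62981992]
10.7417 [ 472.76680107 -363.84576004   39.51156543] 54.96941548775441 [ 0.59250024  1.03041676 -2.59019717][ WARN:0@3.769] global loadsave.cpp:1063 imwrite_ Unsupported depth image for selected encoder is fallbacked to CV_8U.
```

View pics/d.png

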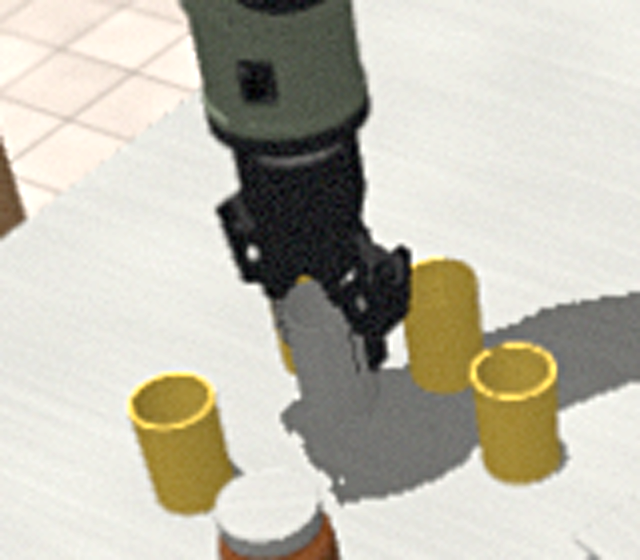

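The cup is held upright and lifted. Now I'll carry it over and place it.

```bash
cat >> h.py <<'E'
def save(c,x,y,w,h,k,name,g=1.8):
    im=cv2.resize(c["image"][y:y+h,x:x+w],None,fx=k,fy=k,interpolation=cv2.INTER_CUBIC)
    cv2.imwrite("pics/"+name,cv2.convertScaleAbs(im,alpha=g))
E
python3 - <<'E'
from h import *
import json,pickle
g=json.load(open("g.json"));x,y=g["ctr"][:2]
p=read_state()["eef_pos"]
movel([p[0],p[1],180],max_speed=200)
movel([x,y,180],max_speed=220)
movel([x,y,110],max_speed=100)
wait(.2);f0=read_state()["ft_force"]
movel([x,y,97],max_speed=25);wait(.2)
st=read_state();print(st["time"],st["eef_pos"],st["ft_force"]-f0,st["finger_gap"])
open_gripper();wait(.3)
movel([x,y,190],max_speed=150)
w=np.array(g["wheel"])
o=best([w[0],w[1],150],g["yaw"]);np.save("o.npy",o)
clamp()
st=read_state();print(st["time"],st["eef_pos"])
t=camera("top");s=camera("scene");pickle.dump((s,t),open("m.pkl","wb"))
save(t,240,130,130,100,6,"e.png");save(s,260,140,180,175,4,"f.png")
save(t,240,130,130,100,3,"e3.png");save(s,260,150,180,160,3,"f3.png")
a=cv2.imread("pics/e3.png");b=cv2.imread("pics/f3.png")
cv2.imwrite("pics/ef.png",np.vstack([cv2.copyMakeBorder(a,0,0,0,150,0),b])[:600] if False else b)
E
```

```text
15.2 [516.07304555 -39.28757324  97.12212594] [-0.3317114  -1.25212133  1.59029656] 54.88784459661198
ik [(np.float64(0.8191242641139321), -0.31014179929362795), (np.float64(3.4981202599065666), 2.831450854296165)]
17.45 [516.0574869  -39.27911401 190.01774541]
```

View pics/f.png

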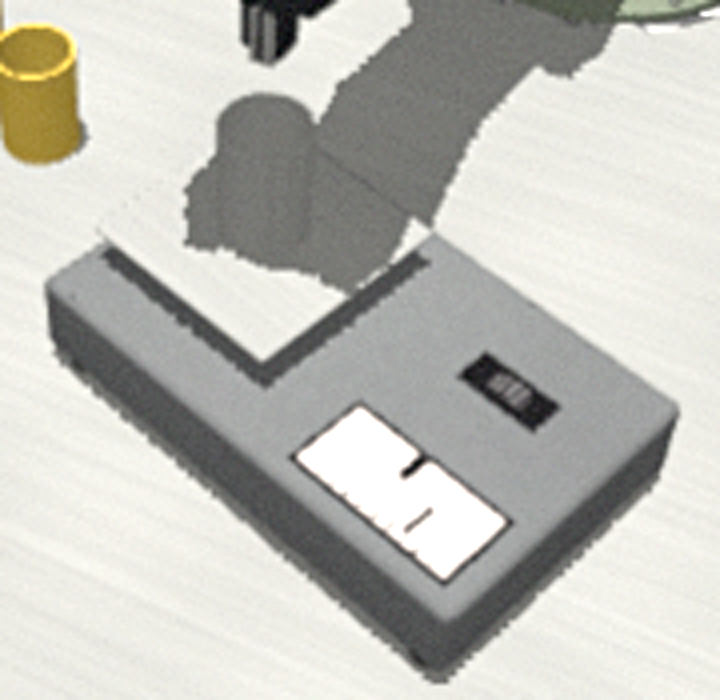

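The cup stands upright near the platform's middle. In the crop the pointer is at about (418,520), the marker at (413,467) and the wheel at (510,390). I'll rectify the dial by code and feel for the wheel.

```bash
cat >> h.py <<'E'
import json
G=json.load(open("g.json"));YAW=G["yaw"]
R2=np.array([[np.cos(YAW),-np.sin(YAW)],[np.sin(YAW),np.cos(YAW)]]);ORG=np.array(G["ctr"][:2])-R2@[-5,-80]
XS=np.arange(20,90,.25);YS=np.arange(40,140,.25)
def rect(c,z=70):
    X,Y=np.meshgrid(XS,YS,indexing="ij");W=np.c_[(R2@np.stack([X.ravel(),Y.ravel()])).T+ORG,np.full(X.size,z)]
    M=np.linalg.inv(np.array(c["cam_to_world"]));P=W@M[:3,:3].T+M[:3,3];P[:,1:]*=-1
    K=np.array([[c["fx"],0,c["cx"]],[0,c["fy"],c["cy"]],[0,0,1]])
    q=cv2.projectPoints(P,np.zeros(3),np.zeros(3),K,np.array(c["dist_coeffs"],float))[0].reshape(*X.shape,2).astype(np.float32)
    return cv2.remap(c["image"],q[...,0],q[...,1],cv2.INTER_CUBIC)
def meas(c):
    """y of marker and pointer, local mm, from dark blobs on the white card"""
    g=cv2.cvtColor(rect(c),cv2.COLOR_BGR2GRAY).astype(float);w=np.percentile(g,97)
    m=(g>.75*w).astype(np.uint8);k=np.ones((81,81),np.uint8)
    card=cv2.erode(cv2.morphologyEx(cv2.copyMakeBorder(m,90,90,90,90,0,value=0),cv2.MORPH_CLOSE,k)[90:-90,90:-90],np.ones((13,13)))
    n,l,s,ce=cv2.connectedComponentsWithStats(((g<.72*w)&(card>0)).astype(np.uint8))
    return [(round(YS[0]+ce[i][1-1]*.25,1),round(XS[0]+ce[i][1]*.25,1),s[i][2]*.25,s[i][3]*.25,int(s[i][4])) for i in range(1,n) if s[i][4]>150]
def wl(x,y,z): return np.r_[R2@[x,y]+ORG,z]
E
python3 - <<'E'
from h import *
import pickle
s,t=pickle.load(open("m.pkl","rb"));t0=pickle.load(open("top0.pkl","rb"));s0=pickle.load(open("scene0.pkl","rb"))
for n,c in(("s",s),("t",t),("s0",s0),("t0",t0)):print(n,"(y,x,wy,wx,area)",meas(c))
cv2.imwrite("pics/r.png",cv2.convertScaleAbs(np.vstack([rect(s),rect(t)]),alpha=1.5))
p=pt(s,(510.5)/4-.5+260,(390.5)/4-.5+140,74);print("wheel scene local",R2.T@(p[:2]-ORG))
# cup vs platform
v,u=np.mgrid[150:215:1,300:350:1]
P=np.array([pt(s,a,b) for a,b in zip(u.ravel(),v.ravel())]);q=P[(P[:,2]>170)&(P[:,2]<190)]
print("cup rim",len(q),q.min(0),q.max(0),"platform",G["ctr"])
E
```

```text
s (y,x,wy,wx,area) [(np.float64(82.0), np.float64(45.3), np.float64(8.75), np.float64(18.25), 1958), (np.float64(106.4), np.float64(68.6), np.float64(5.0), np.float64(21.75), 1330)]
t (y,x,wy,wx,area) [(np.float64(84.5), np.float64(47.3), np.float64(9.75), np.float64(19.25), 2429), (np.float64(108.5), np.float64(69.5), np.float64(6.0), np.float64(21.25), 1444)]
s0 (y,x,wy,wx,area) [(np.float64(82.0), np.float64(45.3), np.float64(8.25), np.float64(18.0), 1942), (np.float64(98.1), np.float64(69.1), np.float64(5.0), np.float64(22.75), 1395)]
t0 (y,x,wy,wx,area) [(np.float64(84.5), np.float64(47.2), np.float64(9.75), np.float64(19.5), 2409), (np.float64(100.4), np.float64(71.2), np.float64(6.25), np.float64(21.5), 1375)]
wheel scene local [-30.62561988  86.88777926]
cup rim 185 [487.73246952 -66.71182504 170.08644139] [544.71172872 -11.02293107 181.05441857] platform [516.044117236949, -39.321061167317346, 105.99999999999994]
```

View pics/r.png

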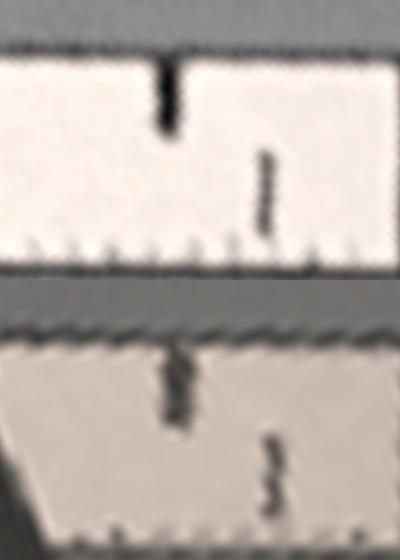

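The rectified dial shows the marker 24.2 mm to the -y side of the pointer (82.0 against 106.4), so about 53 mm of rim travel is needed. The cup is centred within 1 mm. Now I'll feel for the wheel and make a first stroke.

Run:
```python
from h import *
o=np.load("o.npy");X,Y=-31,86.5
movep(wl(X,Y-7,120),o);movel(wl(X,Y-7,52),max_speed=100);wait(.3)
f0=read_state()["ft_force"]
hit=movel(wl(X,Y-7,27),max_speed=10,guard=2.5)
wait(.1);st=read_state();z=st["eef_pos"][2];print(st["time"],hit,st["eef_pos"],st["ft_force"]-f0)
if hit:
    movel(wl(X,Y-7,z-.4),max_speed=10);wait(.1);st=read_state();print(st["eef_pos"],st["ft_force"]-f0)
    f=(st["ft_force"]-f0)[2]
    if 2.5<f<10:
        movel(wl(X,Y+7,z-.4),max_speed=25);st=read_state();print(st["time"],st["eef_pos"],st["ft_force"]-f0)
    movel(wl(X,Y+7,50),max_speed=80);print(meas(camera("scene")))
```

```text
21.2083 True [539.9283448  120.49241845  34.50314916] [0.7741295  0.73121857 4.28548112]
[539.97698759 120.48839447  34.19179605] [ 0.62951974 -0.65826565  4.31026508]
22.2667 [544.44842242 134.00188245  34.22835361] [-0.06427344 -0.391551    5.13536832]
[(np.float64(88.6), np.float64(45.1), np.float64(8.0), np.float64(17.25), 1864), (np.float64(106.4), np.float64(68.6), np.float64(5.0), np.float64(21.75), 1308)]
```

Run:
```python
from h import *
X,Y,z=-31,86.5,34.1
def stroke(L):
    a,b=Y-L/2,Y+L/2
    movel(wl(X,a,42),max_speed=80);wait(.15);f0=read_state()["ft_force"]
    movel(wl(X,a,z),max_speed=12);movel(wl(X,b,z),max_speed=25);f=(read_state()["ft_force"]-f0)[2]
    movel(wl(X,b,45),max_speed=60)
    m=meas(camera("scene"));d=m[0][0]-m[1][0] if m[0][1]<m[1][1] else m[1][0]-m[0][0]
    print(read_state()["time"],L,f,d,m);return d
d=-17.8;gain=.46
for i in range(6):
    L=float(np.clip(-d/gain,-15,15))
    n=stroke(L);
    if abs(n-d)<.3*abs(L)*gain or len(str(n))==0: print("slip");d=n;break
    d=n
    if abs(d)<.4:break
    if read_state()["time"]>44:break
```

```text
25.1167 15.0 5.119861831766278 -10.800000000000011 [(np.float64(95.6), np.float64(45.4), np.float64(8.0), np.float64(17.75), 1960), (np.float64(106.4), np.float64(68.6), np.float64(5.0), np.float64(22.0), 1317)]
27.55 15.0 5.129720525225945 -3.9000000000000057 [(np.float64(102.5), np.float64(45.8), np.float64(8.25), np.float64(18.0), 1892), (np.float64(106.4), np.float64(68.7), np.float64(5.0), np.float64(21.5), 1294)]
29.6833 8.47826086956523 4.995232467697469 0.29999999999999716 [(np.float64(106.7), np.float64(45.4), np.float64(8.25), np.float64(17.0), 1929), (np.float64(106.4), np.float64(68.6), np.float64(5.0), np.float64(21.75), 1306)]
```

Run:
```python
from h import *
movel(wl(-31,90,150),max_speed=120);wait(.3)
s=camera("scene");t=camera("top");print(meas(s),meas(t),read_state()["time"])
save(s,260,140,180,150,4,"z.png")
```

```text
[(np.float64(106.7), np.float64(45.4), np.float64(8.25), np.float64(17.0), 1934), (np.float64(106.4), np.float64(68.7), np.float64(5.0), np.float64(21.75), 1307)] [] 31.1083
```

View pics/z.png

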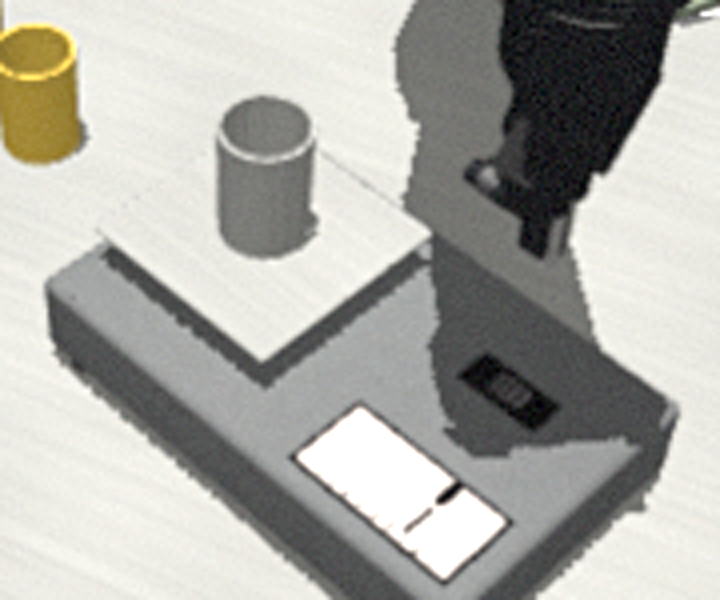

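The cup stands upright at mid-platform. The marker at (449,492) is in line with the pointer at (419,520), and the finger is clear of the scale.

```bash
python3 -c "
from workcell import *
print(finish_job())"
```

```text
the job is handed in; nothing more can be done
None
```

The job is handed in at about 31 s: the steel cup stands upright within about 1 mm of the platform's centre, and the tare marker is about 0.3 mm from the pointer (scene camera only), with the finger clear; a first grasp missed and nudged the cup about 16 mm before the second one held.

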